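# Change the stuck die in a clay extruder head

### The arm

A 6-joint arm with a two-finger parallel gripper is mounted at the origin on the work surface. World frame = base frame: x ahead of the robot, y to its left, z up, the work surface at z = 0. Lengths are in m, angles in rad, forces in N, time in s.
With the tool pointing down it reaches from about 0.275 to 0.85 m from the base axis. Payload 19 kg.
Tool frame: the origin (TCP) lies between the finger pads; the fingertips stand 17 mm ahead of it and the grasp point (between the pads) lies 2 mm behind it (tips_ahead is the distance from the TCP to the fingertips, in m); z points along the fingers, y is the line along which they close (so a half turn about z gives the same grasp; the last joint's range is limited). The gripper opens to 85 mm and grips with 20 to 120 N. Pads are 22 mm wide; open, the fingers measure 114 mm over their backs; the gripper's body (76 mm by 85 mm) begins 54 mm behind the grasp point. The pads swing forward as they close: fully open they stand 13 mm farther back than shut.
Start: joints at [1.139, 0.15, 1.437, -0, 1.554, -0.134], TCP at [0.169, 0.55, 0.248] pointing down, gripper open.
Joint ranges: [-2.8, 2.8], [-0.68, 2.1], [0.12, 2.68], [-1.39, 4.53], [0.16, 2.79], [-2.81, 2.81]. Speed limits (rad/s): [1.89, 1.89, 2.22, 3.01, 3.01, 3.01].

### API

Orientations are given as a rotation vector (axis times angle).
In Python, from workcell import * gives the robot as it stands.
- The arm moves only by the shell command python3 -m jog 'ROWS' [FORCE]. ROWS is JSON, a list that holds one entry, the list of rows, each a list of 7 numbers: the turn, a rotation vector about the tool's x, y, z each as a share of 0.1 rad, from -1 to 1, then the shift along the tool's x, y, z each as a share of 0.05 m, from -1 to 1, then the gripper's target within -1 to 1 (shut at 1, half-way at 0, fully open at -1). A call has exactly 10 rows; each row shifts and turns the commanded pose from where the row before left it, along the tool's axes as they then stand; what a row does not reach is not made up. A row lasts 1/8 s, in which the tool goes at most 62.5 mm and 10.7 degrees, less where a joint would pass 70% of its speed; a pose out of reach is approached as far as the arm can. A call with a number of a shift or a turn outside -1 to 1 is refused whole. A call with a gripper value outside its range is refused whole. The fingers move at their own pace and stop on an object; FORCE is the grip in N (left out, the last holds). Time passes only in rows, so rows that do not move let the fingers close, or fill a call up. It gives the time, the measured TCP pose, the force, the opening and the grip force at its end, in the units of the state.
- sense(): the state, without advancing time (a new reading comes with each control period).
- capture(name): name is "side" or "top" or "wrist"; returns a dict with "image" (400x640x3 uint8, blue, green, red), "z_map" (400x640 float32, m along the optical axis (not along the pixel's ray), 0 where there is no reading), "fovy" (degrees; the focal length in pixels is half the picture's height over the tangent of half this angle, whatever the lens; pixels are square), "cx", "cy" (the principal point, pixels), "rvec" (rotation vector, rad) and "tvec" (3), from world to camera coordinates, as OpenCV has them. Camera axes: x right, y down, z forward; pixel columns grow to the right and rows downward; lengths in m; the calibration is good to about 2 mm. A picture is of the moment at which its call begins.
- job_done(): hands the job in; it is judged then, once.
The state is a dict: "time_s": time; "q": joint angles; "joint_velocities": joint speeds; "joint_efforts": joint torques, N m; "tool_pos": TCP position; "tcp_rot": TCP orientation; "force": force on the tool from outside, world axes, zero at the start; "wrist_torque": the same for the moment, N m; "finger_gap": finger opening in m; "grasp_force": force on a finger pad.
Only numpy, scipy, OpenCV 4.12 (cv2) and the standard library are available. Lean on these libraries where they do the work, as an engineer would, in place of code of your own. Each camera call takes 0.05 s, during which the arm holds its last target. There are 200 camera calls.

### The job

Change the die in the extruder head: knock the stuck coil die out from behind with the slim nose of the wooden drift, through the access hole, so that it drops into the wash tub. Start the slot die (the one with a single long slot, not the big round hole) in the empty mouth by hand, let go, and nudge it gently the rest of the way with the drift until it sits fully home against the stop inside. Finish with the drift laid down on the bench and nothing else disturbed.

Things in the scene. Friction and masses are not known exactly. Their poses are not given: they have to be found in the camera images.
- head: Die head of a clay extruder, dark steel, bolted to the bench on two upright cheeks; 100 mm long, 82 mm wide (140 mm over its feet), 184 mm high with the round throat collar (94 mm across) on top. Origin on the bench under the centre of a die that is home; x runs level along the slide from the open mouth (x = -40 mm) to the stop end, y across, z up
- mouth (a point): centre of the open mouth, 131 mm above the bench, mid-thickness of a die in the slide; axes as head. The die lies flat on two side ledges (tops 125 mm up, 12 mm out past the mouth) in a passage 62.4 mm wide, flared outside the mouth for 13 mm, and 13.5 mm high under side lips that begin 20 mm inside. Between ledges and between lips it is open, 42 mm wide, up to the roof 146 mm up
- home (a point): where a die's centre is when it is home, 40 mm inside the mouth; 10 mm of the die then still stands out of the mouth. The solid stop, the end wall 50 mm further in, is out of sight under the roof plate. A side spring plunger 62 mm inside the mouth grips the die, so that sliding it takes about 5 to 12 N. Axes as head
- hole (a point): centre of the outer face of the access hole in the end wall opposite the mouth: a straight hole 29 mm wide, 27 mm high, 10 mm deep (it spans 117 to 144 mm above the bench), level with the die's edge; axes as head
- tub: white plastic wash tub standing on the bench below and in front of the mouth, 160 x 140 mm, 50 mm high, 4 mm walls, fixed; origin at the centre of its underside, x (long side) along the slide
- coil_die_c (a point): centre of the stuck aluminium die (four round 12 mm holes), 100 mm long (x) x 60 mm wide (y) x 12 mm thick, 0.16 kg, at first home in the head; it tips out of the mouth when pushed back some 70 to 90 mm
- slot_die_c (a point): centre of the slot die, same plate (100 mm x, 60 mm y, 12 mm thick, about 0.16 kg) with one slot 46 x 9 mm along x; lies flat on the plywood ware board; either end goes in first
- round_die_c (a point): centre of the other die on the board, same plate with one round 34 mm hole; leave it where it is. The two dies may lie in either place
- board: plywood ware board under the two dies, 260 x 150 x 12 mm, fixed; origin at the centre of its underside
- drift_c (a point): centre of the square handle of the wooden drift (110 mm long, 28 x 28 mm, 0.08 kg in all), lying on the bench; its x axis points along the tool to the round nose (14 mm thick, 110 mm long, tip at x = +165 mm); the flat butt end is at x = -55 mm; it balances at about x = +18 mm
- drift_nose (a point): centre of the tip of the drift's nose
- tall_pot: unfired clay cylinder pot, 60 mm across, 85 mm high, origin at its foot; bystander
- low_pot: low clay pot, 72 mm across, 50 mm high, origin at its foot; bystander
- mug: white mug, 84 mm across, 90 mm high, origin at its foot; bystander
There are look-alikes about, which are no part of the job. What is shaped like the part that bears slot_die_c but blue, purple or yellow is not meant.

How it is judged:
By the outcome, as a careful person would: the job done as asked, in the order asked, and still so for the second after the job is handed in, with the robot touching nothing.
It also fails if it takes over 72 s, if anything falls off the work surface, if the arm or the gripper's body presses on something with over 40 N, if the wrist force passes 120 N, or if a joint passes its speed limit or range.

## Working session

There is one attempt and no reset: what is moved stays moved. The work goes in short steps, Python scripts to look and compute and a shell command to move; the robot and the scene stay as the last step left them, time stands still between calls to the robot, and variables do not carry over. Pictures are saved under pics/ and viewed, at most 10 in all, crops included, and the job is handed in when it is done.

```bash
ls; mkdir -p pics; cat > h.py <<'E'
from workcell import *
import numpy as np, cv2
from scipy.spatial.transform import Rotation as R
def cam(n):
    c=capture(n); c['f']=200/np.tan(np.radians(c['fovy'])/2); c['R']=R.from_rotvec(np.ravel(c['rvec'])).as_matrix(); c['t']=np.ravel(c['tvec']); return c
def ray(c,u,v,z):
    d=c['R'].T@np.array([(u-c['cx'])/c['f'],(v-c['cy'])/c['f'],1]); o=-c['R'].T@c['t']
    return o+d*(z-o[2])/d[2]
def cloud(c):
    v,u=np.mgrid[:400,:640]; z=c['z_map']
    p=np.stack([(u-c['cx'])/c['f']*z,(v-c['cy'])/c['f']*z,z],-1)
    return (p-c['t'])@c['R']
E
python3 - <<'E'
from h import *
for n in('top','side'):
    c=cam(n); cv2.imwrite(f'pics/{n}0.png',c['image']); np.save(f'/tmp/{n}.npy',c,allow_pickle=True)
    print(n,c['fovy'],-c['R'].T@c['t'],c['R'][2])
print(sense())
E
```

```text
pics
top 43.03156094909027 [0.41817907 0.07916046 1.54131998] [ 0.07317782 -0.01620248 -0.99718729]
side 45.63015903444725 [-0.19683601 -0.91331809  0.75529708] [ 0.51888808  0.70797216 -0.47909351]
{'time_s': 0.1, 'q': array([ 1.13900206e+00,  1.50915094e-01,  1.43796142e+00, -7.24843908e-06,
        1.55381290e+00, -1.33987132e-01]), 'joint_velocities': array([-0.00170623, -0.00039408, -0.00264165, -0.00013554, -0.00146662,
       -0.00150284]), 'joint_efforts': array([ 5.96372804e-03, -7.14391351e+01, -5.71792960e+01, -1.52176208e-04,
        7.26396553e-03, -5.66153801e-05]), 'tool_pos': array([0.16864398, 0.54949204, 0.2477505 ]), 'tcp_rot': array([-4.66022947e-01, -3.10653256e+00,  1.65732755e-03]), 'force': array([ 0.62955011,  0.27183797, -0.33439388]), 'wrist_torque': array([-0.02978919, -0.05801115,  0.01621422]), 'grasp_force': 0.0, 'finger_gap': 0.08553156161406159}
```

View pics/top0.png

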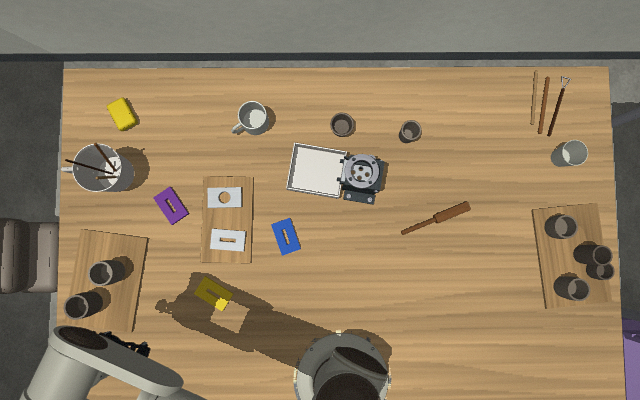

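View pics/side0.png

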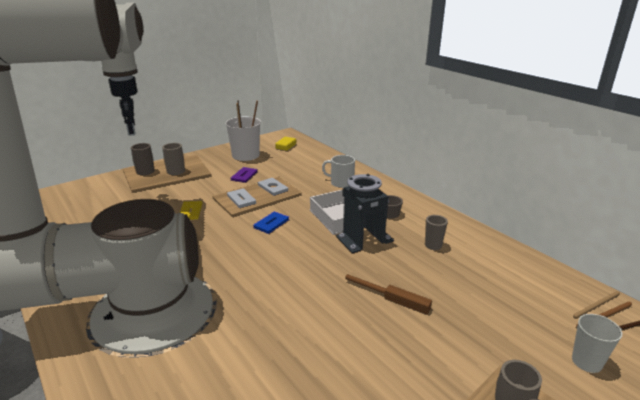

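The top view shows the tub at (317,170), with the head's collar at (362,172). The board carries the slot die at (228,240) and the round-hole die at (225,197). The drift handle is at (452,214) with its nose tip at (402,233). Next I'll measure these.

```bash
python3 - <<'E'
from h import *
c=np.load('/tmp/top.npy',allow_pickle=True).item(); im=c['image']; P=cloud(c)
hsv=cv2.cvtColor(im,cv2.COLOR_BGR2HSV)
def rect(m,z,name):
    m=m.astype(np.uint8); k,l,s,_=cv2.connectedComponentsWithStats(m,connectivity=8)
    i=1+np.argmax(s[1:,4]); v,u=np.nonzero(l==i)
    p=np.array([ray(c,a,b,z)[:2] for a,b in zip(u,v)])
    (cx,cy),(w,h),a=cv2.minAreaRect((p*1000).astype(np.float32)); print(name,len(u),'c',round(cx,1),round(cy,1),'wh',round(w,1),round(h,1),'a',round(a,1),'zmed',np.median(P[v,u,2]).round(4)); return p,l==i
def roi(u0,v0,u1,v1):
    m=np.zeros((400,640),bool); m[v0:v1,u0:u1]=1; return m
S=hsv[...,1];V=hsv[...,2]
rect(roi(205,225,252,255)&(S<60)&(V>130),.024,'slot')
rect(roi(205,182,252,212)&(S<60)&(V>130),.024,'round')
rect(roi(280,135,362,205)&(P[...,2]>.035)&(P[...,2]<.06)&(V>100),.05,'tubrim')
p,m=rect(roi(330,140,400,215)&(P[...,2]>.165),.184,'collar')
m=roi(330,140,400,215)&(P[...,2]>.1)&(P[...,2]<.16); q=P[m][:,:2]*1000; print('mid z',np.percentile(P[m][:,2],[5,50,95]),cv2.minAreaRect(q.astype(np.float32)))
m=roi(330,140,400,215)&(P[...,2]>.165); q=P[m]*1000; print('collar cloud',cv2.minEnclosingCircle(q[:,:2].astype(np.float32)),np.median(q[:,2]))
m=roi(390,195,480,240)&(P[...,2]>.006)
q=P[m]*1000; print('drift',cv2.minAreaRect(q[:,:2].astype(np.float32)),np.percentile(q[:,2],[50,95]))
m2=roi(390,195,480,240)&(hsv[...,0]<14)&(S>90)&(V<130)
p,mm=rect(m2,.02,'drift col')
h=roi(425,195,480,240)&(P[...,2]>.02); q=P[h]*1000; print('handle',cv2.minAreaRect(q[:,:2].astype(np.float32)),np.percentile(q[:,2],[50,95]))
print('bench z',np.median(P[260:280,450:500,2]))
big=[]
for n,b in(('top',(180,125,500,270)),):
    cv2.imwrite('pics/top_crop.png',cv2.resize(im[130:265,195:480],None,fx=2.8,fy=2.8,interpolation=cv2.INTER_CUBIC))
E
```

```text
slot 635 c 415.5 338.7 wh 101.0 60.3 a 84.7 zmed 0.0231
round 578 c 542.5 350.3 wh 99.1 60.0 a 89.6 zmed 0.023
tubrim 283 c 619.8 72.8 wh 159.6 141.2 a 79.9 zmed 0.0477
collar 571 c 598.5 -49.2 wh 89.2 89.8 a 89.3 zmed 0.1782
mid z [0.12106974 0.13899767 0.15466661] ((606.2427368164062, -50.11504364013672), (121.79293060302734, 101.50458526611328), 78.98088073730469)
collar cloud ((528.8145751953125, 2.5968475341796875), 134.54452514648438) 178.33603059163266
drift ((479.535400390625, -170.71548461914062), (498.66058349609375, 133.84828186035156), 89.4993667602539) [23.78160611 33.40156935]
drift col 28 c 471.7 -286.8 wh 26.9 18.3 a 73.6 zmed 0.0208
handle ((451.95013427734375, -157.6586151123047), (41.94249725341797, 476.5875549316406), 13.145216941833496) [26.46627844 34.17498301]
bench z -0.0012973757195505798
```

View pics/top_crop.png

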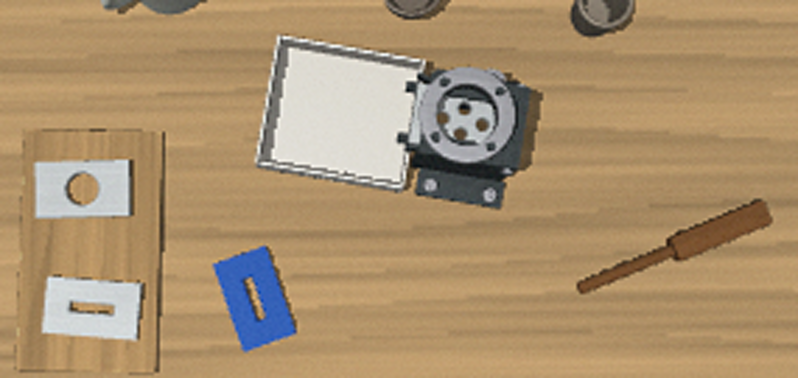

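The crop shows the single-slot die at crop (92,308), which is full-frame (228,240). It is aluminium and has one long slot, so it's the one meant. The plate at (83,188) has the round hole, and the blue one at (255,298) is a look-alike. Next I'll measure the drift and refine the head.

```bash
python3 - <<'E'
from h import *
c=np.load('/tmp/top.npy',allow_pickle=True).item(); im=c['image']; hsv=cv2.cvtColor(im,cv2.COLOR_BGR2HSV)
for (u,v) in((450,214),(462,209),(415,228),(405,232),(430,240),(362,172)): print((u,v),hsv[v,u],c['z_map'][v,u])
V=hsv[...,2]; H=hsv[...,0]
m=np.zeros((400,640),np.uint8); m[190:245,390:480]=((V<125)&(hsv[...,1]>120))[190:245,390:480]
k,l,s,_=cv2.connectedComponentsWithStats(m,connectivity=8); i=1+np.argmax(s[1:,4]); v,u=np.nonzero(l==i); print(s[i])
p=np.array([ray(c,a,b,.018)[:2]*1000 for a,b in zip(u,v)])
print(cv2.minAreaRect(p.astype(np.float32)))
d=np.linalg.svd(p-p.mean(0))[2][0]; d*=np.sign(d[1]); t=p@d; n=np.array([-d[1],d[0]]); w=p@n
print('dir',d,np.degrees(np.arctan2(d[1],d[0])))
for a in np.arange(t.min(),t.max(),15):
    q=(t>=a)&(t<a+15); print(round(a),w[q].min().round(1),w[q].max().round(1),q.sum(),end=' | ')
# tip and butt
print(t.min(),t.max(), d*t.max()+n*np.median(w[t>t.max()-100]), d*t.min()+n*np.median(w[t<t.min()+100]))
# coil holes: inside the throat
x0,y0=345,150
g=cv2.resize(im[150:195,340:395],None,fx=12,fy=12,interpolation=cv2.INTER_CUBIC); cv2.imwrite('pics/head_crop.png',g)
E
```

```text
(450, 214) [ 13 153 123] 1.5216241
(462, 209) [ 14 157 122] 1.5203779
(415, 228) [ 13 160 115] 1.5199244
(405, 232) [ 14 165 111] 1.5243928
(430, 240) [ 16 110 174] 1.5453573
(362, 172) [ 83   5 192] 1.4156687
[401 202  70  33 501]
((472.8173522949219, -284.238037109375), (30.084299087524414, 223.14395141601562), 21.1593074798584)
dir [-0.37072473  0.92874279] 111.76032008357275
-551 -347.8 -319.8 45 | -536 -347.9 -320.0 46 | -521 -347.0 -320.2 45 | -506 -348.1 -319.7 45 | -491 -348.3 -319.9 47 | -476 -348.4 -318.4 45 | -461 -348.6 -319.1 40 | -446 -347.6 -320.9 37 | -431 -340.0 -327.3 22 | -416 -339.7 -327.5 21 | -401 -339.2 -327.0 21 | -386 -340.5 -327.2 24 | -371 -340.2 -327.3 21 | -356 -339.7 -327.5 22 | -341 -340.4 -327.7 20 | -550.9047594697203 -327.6804554202265 [ 431.30474257 -180.65832996] [ 514.41034503 -387.83625217]
```

View pics/head_crop.png

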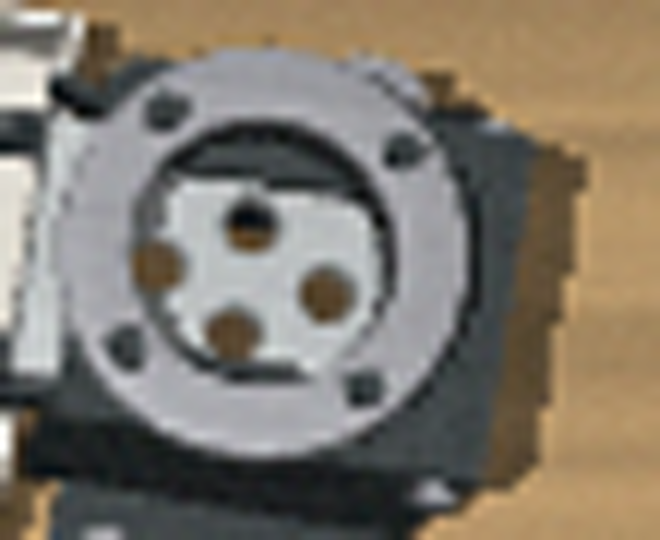

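```bash
cat >> h.py <<'E'
def down(a): # tool down with tool y at angle a (deg)
    a=np.radians(a); y=np.array([np.cos(a),np.sin(a),0]); z=np.array([0,0,-1.]); return np.stack([np.cross(y,z),y,z],1)
def plan(p1,a,n):
    s=sense(); p0=s['tool_pos']; R0=R.from_rotvec(s['tcp_rot']); dr=(R0.inv()*R.from_matrix(down(a))).as_rotvec()
    print('at',p0.round(4),'tool y',np.degrees(np.arctan2(*R0.as_matrix()[1::-1,1])).round(1),'dist',np.linalg.norm(np.array(p1)-p0).round(4))
    for i in range(n):
        d=(R0*R.from_rotvec(dr*i/n)).inv().apply((np.array(p1)-p0)/n)
        print('[%s]'%','.join('%.3f'%x for x in [*(dr/n/.1),*(d/.05)]))
E
python3 - <<'E'
from h import *
c=np.load('/tmp/top.npy',allow_pickle=True).item()
f=lambda x,y:(340+(x+.5)/12-.5,150+(y+.5)/12-.5)
hol=[ray(c,*f(*q),.137)[:2]*1000 for q in((250,222),(158,266),(326,294),(233,334))]; print('holes',np.mean(hol,0), [np.degrees(np.arctan2(*(hol[a]-hol[b])[::-1])) for a,b in((2,1),(3,0))],np.linalg.norm(hol[2]-hol[1]),np.linalg.norm(hol[3]-hol[0]))
bo=[ray(c,*f(*q),.184)[:2]*1000 for q in((168,111),(404,151),(128,347),(364,386))]; print('collar',np.mean(bo,0), [np.degrees(np.arctan2(*(bo[a]-bo[b])[::-1])) for a,b in((1,0),(3,2))])
print('collar ctr',ray(c,*f(264,253),.184))
plan((.4905,-.3255,.16),21.8,20)
E
```

```text
holes [598.19226929 -48.45344433] [np.float64(-99.90750066303507), np.float64(170.61826831794136)] 39.61230960796693 26.54665320271213
collar [599.01285954 -49.74607365] [np.float64(-100.0614659547847), np.float64(-99.83093431092587)]
collar ctr [ 0.59801441 -0.049273    0.184     ]
at [0.1686 0.5495 0.2478] tool y 72.9 dist 0.9364
[-0.001,0.000,0.446,-0.564,-0.742,0.088]
[-0.001,0.000,0.446,-0.597,-0.716,0.088]
[-0.001,0.000,0.446,-0.628,-0.689,0.088]
[-0.001,0.000,0.446,-0.658,-0.660,0.088]
[-0.001,0.000,0.446,-0.687,-0.630,0.088]
[-0.001,0.000,0.446,-0.715,-0.599,0.088]
[-0.001,0.000,0.446,-0.741,-0.566,0.088]
[-0.001,0.000,0.446,-0.765,-0.533,0.088]
[-0.001,0.000,0.446,-0.788,-0.498,0.088]
[-0.001,0.000,0.446,-0.810,-0.462,0.088]
[-0.001,0.000,0.446,-0.829,-0.426,0.088]
[-0.001,0.000,0.446,-0.848,-0.388,0.088]
[-0.001,0.000,0.446,-0.864,-0.350,0.088]
[-0.001,0.000,0.446,-0.879,-0.311,0.088]
[-0.001,0.000,0.446,-0.892,-0.272,0.088]
[-0.001,0.000,0.446,-0.903,-0.232,0.088]
[-0.001,0.000,0.446,-0.912,-0.191,0.088]
[-0.001,0.000,0.446,-0.920,-0.150,0.088]
[-0.001,0.000,0.446,-0.926,-0.109,0.088]
[-0.001,0.000,0.446,-0.930,-0.068,0.088]
```

```bash
python3 -m jog '[[[0,0,0.45,-0.56,-0.74,0.05,-1],[0,0,0.45,-0.6,-0.72,0.05,-1],[0,0,0.45,-0.63,-0.69,0.05,-1],[0,0,0.45,-0.66,-0.66,0.05,-1],[0,0,0.45,-0.69,-0.63,0.05,-1],[0,0,0.45,-0.71,-0.6,0.05,-1],[0,0,0.45,-0.74,-0.57,0.05,-1],[0,0,0.45,-0.77,-0.53,0.05,-1],[0,0,0.45,-0.79,-0.5,0.05,-1],[0,0,0.45,-0.81,-0.46,0.05,-1]]]'
python3 -m jog '[[[0,0,0.45,-0.83,-0.43,0.1,-1],[0,0,0.45,-0.85,-0.39,0.1,-1],[0,0,0.45,-0.86,-0.35,0.1,-1],[0,0,0.45,-0.88,-0.31,0.1,-1],[0,0,0.44,-0.89,-0.27,0.15,-1],[0,0,0.44,-0.9,-0.23,0.15,-1],[0,0,0.44,-0.91,-0.19,0.15,-1],[0,0,0.44,-0.92,-0.15,0.15,-1],[0,0,0.44,-0.93,-0.11,0.15,-1],[0,0,0.44,-0.93,-0.07,0.15,-1]]]'
python3 - <<'E'
from h import *
c=cam('wrist'); cv2.imwrite('pics/w1.png',c['image']); np.save('/tmp/w1.npy',c,allow_pickle=True)
print(-c['R'].T@c['t'],c['R'],c['fovy'])
plan((.4905,-.3255,.022),21.8,5)
E
```

```text
time_s: 1.35
tool_pos: [0.3292, 0.11, 0.2232]
tcp_rot: [1.149, 2.924, 0.0]
force: [1.0, 0.2, -0.5]
finger_gap: 0.0857
grasp_force: 0.0
time_s: 2.6
tool_pos: [0.4883, -0.3281, 0.1577]
tcp_rot: [-1.765, -2.598, -0.0]
force: [0.4, 0.5, 0.2]
finger_gap: 0.0857
grasp_force: 0.0
[ 0.46076075 -0.25681174  0.28359112] [[ 0.92947155  0.36889059 -0.0015398 ]
 [ 0.35266862 -0.88735824  0.29701886]
 [ 0.1082011  -0.27661362 -0.95487037]] 66.69930087208783
at [ 0.489  -0.3322  0.1561] tool y 21.4 dist 0.1343
[-0.002,-0.000,-0.014,0.023,0.016,0.536]
[-0.002,-0.000,-0.014,0.023,0.016,0.536]
[-0.002,-0.000,-0.014,0.023,0.016,0.536]
[-0.002,-0.000,-0.014,0.023,0.016,0.536]
[-0.002,-0.000,-0.014,0.023,0.016,0.536]
```

View pics/w1.png

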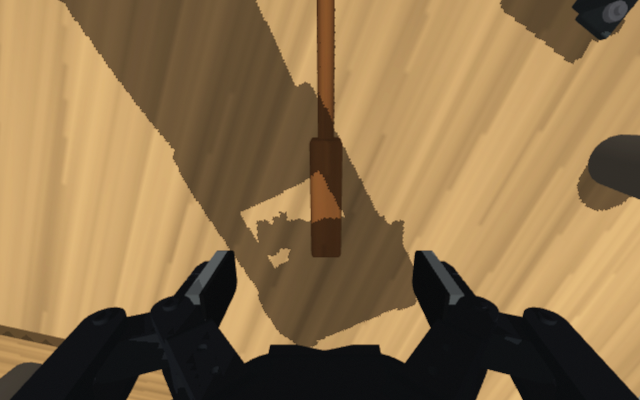

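The wrist view shows the drift handle running from (326,138) down to the butt at (326,257), nearly centred between the fingers.

```bash
python3 - <<'E'
from h import *
c=np.load('/tmp/w1.npy',allow_pickle=True).item()
a=ray(c,325.5,139,.028);b=ray(c,326,256,.028); print(a,b,np.linalg.norm(a-b),np.degrees(np.arctan2(*(a-b)[1::-1])))
m=(a+b)/2; d=(a-b)/np.linalg.norm(a-b); g=m+.006*d; print('centre',m,'grip',g)
plan((g[0],g[1],.022),21.8,5)
E
```

```text
[ 0.47248033 -0.28431945  0.028     ] [ 0.51313659 -0.38509248  0.028     ] 0.10866524641258177 111.97131117735466
centre [ 0.49280846 -0.33470596  0.028     ] grip [ 0.49056361 -0.32914173  0.028     ]
at [ 0.489  -0.3322  0.1561] tool y 21.4 dist 0.1341
[-0.002,-0.000,-0.014,0.009,0.011,0.536]
[-0.002,-0.000,-0.014,0.009,0.011,0.536]
[-0.002,-0.000,-0.014,0.009,0.011,0.536]
[-0.002,-0.000,-0.014,0.009,0.011,0.536]
[-0.002,-0.000,-0.014,0.009,0.011,0.536]
```

```bash
python3 -m jog '[[[0,0,0,0.01,0.01,0.67,-1],[0,0,0,0.01,0.01,0.67,-1],[0,0,0,0.01,0.01,0.67,-1],[0,0,0,0,0.01,0.55,-1],[0,0,0,0,0,0.1,0],[0,0,0,0,0,0,1],[0,0,0,0,0,0,1],[0,0,0,0,0,0,1],[0,0,0,0,0,0,1],[0,0,0,0,0,0,1]]]' 60; python3 -c "
from h import *
s=sense();print(s['grasp_force'],s['force'],s['tool_pos'])"
```

```text
time_s: 3.9
tool_pos: [0.49, -0.325, 0.0268]
tcp_rot: [1.762, 2.598, -0.001]
force: [-0.2, 0.9, 6.7]
finger_gap: 0.0264
grasp_force: 60.1
60.06684064865112 [-0.2190286   0.85375473  6.69013235] [ 0.48998939 -0.32499294  0.02681939]
```

```bash
python3 -m jog '[[[0,0,0,0,0,-0.2,1],[0,0,0,0,0,-0.4,1],[0,0,0,0,0,-0.6,1],[0,0,0,0,0,-0.6,1],[0,0,0,0,0,-0.4,1],[0,0,0,0,0,-0.2,1],[0,0,0,0,0,0,1],[0,0,0,0,0,0,1],[0,0,0,0,0,0,1],[0,0,0,0,0,0,1]]]'
python3 - <<'E'
from h import *
c=cam('wrist'); cv2.imwrite('pics/w2.png',c['image']); np.save('/tmp/w2.npy',c,allow_pickle=True)
print(sense()['tool_pos'],sense()['finger_gap'],sense()['force'])
hsv=cv2.cvtColor(c['image'],cv2.COLOR_BGR2HSV)
for v in range(0,260,20): print(v,hsv[v,326],c['z_map'][v,326])
plan((.5584,-.2756,.150),-10,10)
E
```

```text
time_s: 5.15
tool_pos: [0.4893, -0.3244, 0.1449]
tcp_rot: [-1.763, -2.6, 0.0]
force: [-0.1, -0.0, -1.6]
finger_gap: 0.0266
grasp_force: 59.1
[ 0.48931088 -0.32445196  0.14499131] 0.026804046287986577 [ 0.51631013 -0.06633666 -1.01889213]
0 [ 14 177 140] 0.11456984
20 [ 14 176 139] 0.116745934
40 [ 13 176 139] 0.11832559
60 [ 13 173  68] 0.12118291
80 [ 13 166  66] 0.12264953
100 [ 13 174  66] 0.1250373
120 [ 14 173  65] 0.12862316
140 [ 13 174  66] 0.12856309
160 [ 14 173  65] 0.13306476
180 [ 13 164  56] 0.13406734
200 [ 13 172  74] 0.13160263
220 [ 13 174 155] 0.13371263
240 [ 14 174 154] 0.0
at [ 0.4893 -0.3245  0.145 ] tool y 21.7 dist 0.0848
[-0.000,-0.000,0.554,0.040,0.165,-0.010]
[-0.000,-0.000,0.554,0.049,0.162,-0.010]
[-0.000,-0.000,0.554,0.058,0.159,-0.010]
[-0.000,-0.000,0.554,0.066,0.156,-0.010]
[-0.000,-0.000,0.554,0.075,0.152,-0.010]
[-0.000,-0.000,0.554,0.083,0.147,-0.010]
[-0.000,-0.000,0.554,0.091,0.143,-0.010]
[-0.000,-0.000,0.554,0.099,0.137,-0.010]
[-0.000,-0.000,0.554,0.106,0.132,-0.010]
[-0.000,-0.000,0.554,0.113,0.126,-0.010]
```

View pics/w2.png

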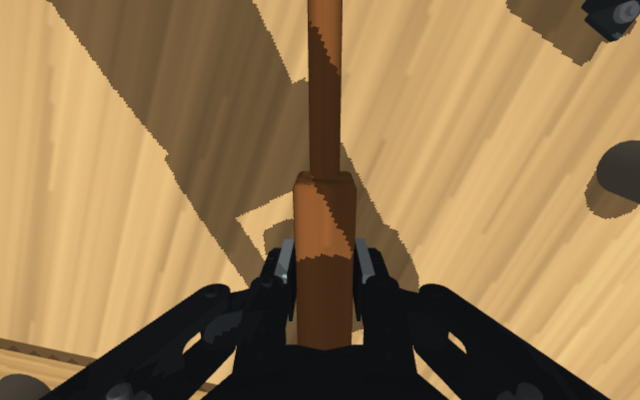

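The drift is held squarely: the handle front is at (325,172) and the nose runs straight up the picture. I'll fit its axis in the tool frame.

```bash
python3 - <<'E'
from h import *
c=np.load('/tmp/w2.npy',allow_pickle=True).item(); P=cloud(c); hsv=cv2.cvtColor(c['image'],cv2.COLOR_BGR2HSV)
s=sense(); T=R.from_rotvec(s['tcp_rot']).inv(); 
for nm,v0,v1,rad in(('nose',3,170,7),('handle',190,235,14)):
    C=[]
    for v in range(v0,v1,4):
        u=np.arange(305 if nm=='nose' else 292,345 if nm=='nose' else 360); z=c['z_map'][v,u]; k=(hsv[v,u,1]>150)&(z>0)&(z<.2)
        p=P[v,u][k]; 
        if len(p)<5: continue
        q=T.apply(p-s['tool_pos'])*1000; C.append([np.median(q[:,0]),(q[:,1].min()+q[:,1].max())/2,q[:,2].min() if nm=='nose' else np.median(q[:,2])])
    C=np.array(C); print(nm,len(C),C[0].round(1),C[-1].round(1)); 
    for k in(1,2):
        f=np.polyfit(C[:,0],C[:,k],1); print('  ax',k,'slope',f[0].round(4),'at0',(f[1]+(rad if k==2 else 0)).round(1),'resid',np.std(C[:,k]-np.polyval(f,C[:,0])).round(2))
a=ray(c,324,174,s['tool_pos'][2]-.0)  # handle front
print('front in tool',T.apply(P[178,324]-s['tool_pos'])*1000)
E
```

```text
nose 42 [112.3   0.5   3.4] [48.6  0.3  4.9]
  ax 1 slope 0.0003 at0 0.4 resid 0.13
  ax 2 slope -0.0058 at0 12.2 resid 0.47
handle 12 [40.4  0.3 -1.2] [19.9  0.3 -1.1]
  ax 1 slope 0.0025 at0 0.3 resid 0.13
  ax 2 slope -0.0062 at0 13.0 resid 0.07
front in tool [43.85034125  0.37720589  6.07002376]
```

```bash
python3 -m jog '[[[0,0,0.55,0.04,0.16,0.005,1],[0,0,0.55,0.05,0.16,0.005,1],[0,0,0.55,0.06,0.16,0.005,1],[0,0,0.55,0.07,0.16,0.005,1],[0,0,0.55,0.075,0.15,0.005,1],[0,0,0.55,0.085,0.15,0.005,1],[0,0,0.55,0.09,0.14,0.005,1],[0,0,0.55,0.1,0.14,0.005,1],[0,0,0.55,0.11,0.13,0.005,1],[0,0,0.55,0.11,0.13,0.005,1]]]'
python3 - <<'E'
from h import *
c=cam('wrist'); cv2.imwrite('pics/w3.png',c['image']); np.save('/tmp/w3.npy',c,allow_pickle=True)
t=cam('top');cv2.imwrite('pics/t3.png',t['image']); np.save('/tmp/t3.npy',t,allow_pickle=True)
plan((.5585,-.2747,.1425),-10,2)
sd=cam('side'); cv2.imwrite('pics/s3.png',cv2.resize(np.hstack([sd['image'][165:285,290:450]]),None,fx=4,fy=4,interpolation=cv2.INTER_CUBIC))
E
```

```text
time_s: 6.45
tool_pos: [0.5586, -0.2749, 0.1426]
tcp_rot: [-2.405, -2.021, 0.0]
force: [0.4, -0.2, -0.4]
finger_gap: 0.0265
grasp_force: 59.1
at [ 0.5588 -0.2747  0.1426] tool y -9.8 dist 0.0003
[-0.001,-0.000,0.017,-0.000,-0.003,0.001]
[-0.001,-0.000,0.017,-0.000,-0.003,0.001]
```

View pics/w3.png

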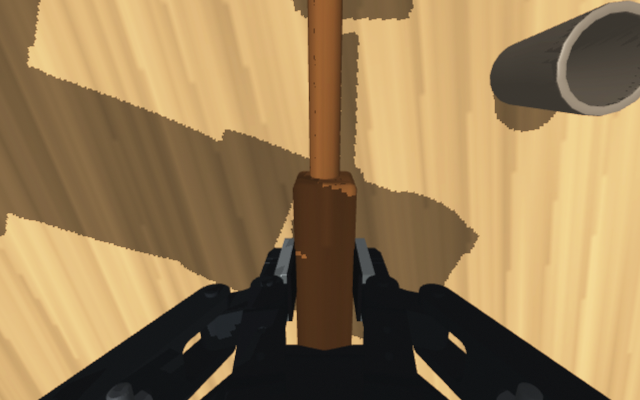

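The wrist view shows the drift still square at u≈325, and a pot off to the right at (610,60) that is clear of the path. I'll insert slowly.

```bash
python3 -m jog '[[[0,0,0,0.07,0,0,1],[0,0,0,0.07,0,0,1],[0,0,0,0.07,0,0,1],[0,0,0,0.07,0,0,1],[0,0,0,0.07,0,0,1],[0,0,0,0.07,0,0,1],[0,0,0,0.07,0,0,1],[0,0,0,0.07,0,0,1],[0,0,0,0.07,0,0,1],[0,0,0,0,0,0,1]]]'; python3 -c "
from h import *
s=sense();print(s['force'],s['wrist_torque'],s['tool_pos'])"
```

```text
time_s: 7.85
tool_pos: [0.5637, -0.2444, 0.1429]
tcp_rot: [2.403, 2.023, -0.001]
force: [-0.8, -3.2, -1.5]
finger_gap: 0.0265
grasp_force: 59.1
[-0.77352992 -3.1560699  -1.54829117] [-0.6425388   0.13013816 -0.05452787] [ 0.56374759 -0.24435242  0.14294493]
```

View pics/s3.png

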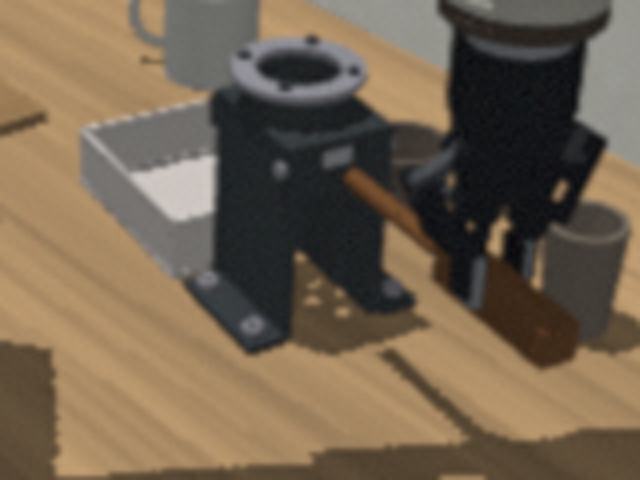

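```bash
python3 -m jog '[[[0,0,0,0.12,0,0,1],[0,0,0,0.12,0,0,1],[0,0,0,0.12,0,0,1],[0,0,0,0.12,0,0,1],[0,0,0,0.12,0,0,1],[0,0,0,0.12,0,0,1],[0,0,0,0.12,0,0,1],[0,0,0,0.12,0,0,1],[0,0,0,0.12,0,0,1],[0,0,0,0.12,0,0,1]]]'; python3 - <<'E'
from h import *
s=sense();print(s['force'],s['wrist_torque'],s['tool_pos'])
d=(s['tool_pos'][:2]*1000-np.array([598.3,-49.1])); hx=np.array([-.1736,-.985]); print('head x,y',d@hx,d@np.array([.985,-.1736]),'tip',d@hx-154)
t=cam('top'); 
v=cv2.cvtColor(t['image'],cv2.COLOR_BGR2HSV)
print('tub/mouth z profile'); P=cloud(t)
hy=np.array([-hx[1],hx[0]])
for x in range(-190,-30,10):
    o=np.array([.5983,-.0491])+hx*x/1000
    for z in(.13,):
        p=t['R']@np.array([*o,z])+t['t']; u,w=p[:2]/p[2]*t['f']+[t['cx'],t['cy']]; print(x,P[int(round(w)),int(round(u)),2].round(3),end='; ')
E
```

```text
time_s: 9.1
tool_pos: [0.574, -0.1846, 0.1428]
tcp_rot: [2.403, 2.024, -0.0]
force: [-0.3, -2.2, -0.7]
finger_gap: 0.0269
grasp_force: 59.1
[-0.29945405 -2.20745944 -0.72587641] [-0.15265447 -0.0466541  -0.10274119] [ 0.57403726 -0.18459141  0.14283982]
head x,y 137.67105226901177 -0.3774932509760447 tip -16.328947730988233
tub/mouth z profile
-190 0.002; -180 -0.008; -170 0.004; -160 0.005; -150 0.001; -140 0.009; -130 0.006; -120 0.002; -110 0.133; -100 0.133; -90 -0.0; -80 0.132; -70 0.136; -60 0.135; -50 0.045; -40 0.18;
```

```bash
python3 -m jog '[[[0,0,0,0.05,0,0,1],[0,0,0,0.05,0,0,1],[0,0,0,0.05,0,0,1],[0,0,0,0.05,0,0,1],[0,0,0,0.05,0,0,1],[0,0,0,0.05,0,0,1],[0,0,0,0.05,0,0,1],[0,0,0,0.05,0,0,1],[0,0,0,0.05,0,0,1],[0,0,0,0,0,0,1]]]'; cat > st.py <<'E'
from h import *
s=sense();print(s['force'],s['wrist_torque'],s['tool_pos'])
hx=np.array([-.1736,-.985]);d=(s['tool_pos'][:2]*1000-np.array([598.3,-49.1])); print('head x,y',d@hx,d@np.array([.985,-.1736]),'tip',d@hx-154)
t=cam('top'); P=cloud(t)
for x in range(-190,-30,10):
    o=np.array([.5983,-.0491])+hx*x/1000
    p=t['R']@np.array([*o,.13])+t['t']; u,w=p[:2]/p[2]*t['f']+[t['cx'],t['cy']]; print(x,P[int(round(w)),int(round(u)),2].round(3),end='; ')
E
python3 st.py
```

```text
time_s: 10.4
tool_pos: [0.5778, -0.1626, 0.1428]
tcp_rot: [2.403, 2.024, -0.0]
force: [0.0, -0.2, -0.8]
finger_gap: 0.0267
grasp_force: 59.1
[ 0.00913668 -0.20953972 -0.81880765] [-0.0212067  -0.03526755  0.06113321] [ 0.57784069 -0.16256516  0.14284126]
head x,y 115.31492107714163 -0.45486710364672334 tip -38.68507892285837
-190 0.006; -180 -0.004; -170 0.004; -160 -0.002; -150 0.004; -140 0.004; -130 0.004; -120 0.001; -110 0.106; -100 0.02; -90 0.004; -80 0.009; -70 0.004; -60 -0.001; -50 0.045; -40 0.18;
```

```bash
python3 -m jog '[[[0,0,0,-0.15,0,0,1],[0,0,0,-0.25,0,0,1],[0,0,0,-0.27,0,0,1],[0,0,0,-0.3,0,0,1],[0,0,0,-0.3,0,0,1],[0,0,0,-0.3,0,0,1],[0,0,0,-0.3,0,0,1],[0,0,0,-0.3,0,0,1],[0,0,0,-0.3,0,0,1],[0,0,0,-0.2,0,0,1]]]'; python3 st.py; python3 - <<'E'
from h import *
a=cam('side')['image'][165:285,280:440];b=cam('top')['image'][120:240,280:440]
cv2.imwrite('pics/after.png',cv2.resize(np.vstack([a,b]),None,fx=2.5,fy=2.5,interpolation=cv2.INTER_CUBIC))
E
```

```text
time_s: 11.7
tool_pos: [0.5549, -0.2953, 0.1428]
tcp_rot: [-2.403, -2.023, 0.0]
force: [0.6, -0.4, -1.7]
finger_gap: 0.0267
grasp_force: 59.1
[ 0.56584765 -0.38854751 -1.68617597] [-0.047904    0.00829268  0.0256457 ] [ 0.55486845 -0.29534759  0.14278344]
head x,y 250.09359768808318 -0.031497223630580606 tip 96.09359768808318
-190 0.003; -180 0.002; -170 0.001; -160 -0.005; -150 0.002; -140 0.006; -130 0.012; -120 0.008; -110 0.026; -100 0.007; -90 0.004; -80 0.008; -70 0.001; -60 0.006; -50 0.047; -40 0.185;
```

View pics/after.png

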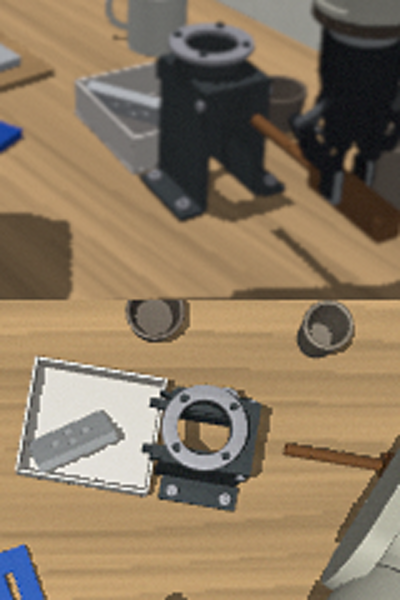

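The coil die lies in the tub, at (75,440) in the lower picture, and the head is empty. Now I'll lay the drift down at about (0.43,-0.12), clear of everything.

```bash
python3 -m jog '[[[0,0,0,0,-0.4,0,1],[0,0,0,0,-0.7,0,1],[0,0,0,0,-0.7,0,1],[0,0,0,0,-0.7,0,1],[0,0,0,0.4,-0.57,0,1],[0,0,0,0.7,0,0.2,1],[0,0,0,0.7,0,0.3,1],[0,0,0,0.7,0,0.3,1],[0,0,0,0.5,0,0.3,1],[0,0,0,0,0,0.2,1]]]'
python3 - <<'E'
from h import *
print(sense()['force']); plan((.43,-.12,.027),-10,4)
E
```

```text
time_s: 13.1
tool_pos: [0.4294, -0.1187, 0.0774]
tcp_rot: [-2.4, -2.027, -0.0]
force: [0.5, -0.1, -1.3]
finger_gap: 0.0266
grasp_force: 59.3
[ 0.48298513 -0.10950839 -1.33370299]
at [ 0.4294 -0.1187  0.0774] tool y -9.6 dist 0.0504
[-0.000,-0.001,0.015,-0.006,0.004,0.252]
[-0.000,-0.001,0.015,-0.006,0.004,0.252]
[-0.000,-0.001,0.015,-0.006,0.004,0.252]
[-0.000,-0.001,0.015,-0.006,0.004,0.252]
```

```bash
python3 -m jog '[[[0,0,0,0,0,0.3,1],[0,0,0,0,0,0.3,1],[0,0,0,0,0,0.2,1],[0,0,0,0,0,0.12,1],[0,0,0,0,0,0.07,1],[0,0,0,0,0,0,1],[0,0,0,0,0,0,0.3],[0,0,0,0,0,0,-1],[0,0,0,0,0,0,-1],[0,0,0,0,0,0,-1]]]'
python3 - <<'E'
from h import *
print(sense()['force'],sense()['q']); plan((.4155,.338,.16),-5.3,13)
E
```

```text
time_s: 14.35
tool_pos: [0.4294, -0.1205, 0.0284]
tcp_rot: [2.403, 2.024, -0.0]
force: [0.8, -0.0, 0.7]
finger_gap: 0.0819
grasp_force: 0.0
[ 0.81247405 -0.04503509  0.69580736] [-4.46503462e-01  7.56761367e-02  1.99918222e+00 -1.37390276e-04
  1.06657488e+00 -2.75462975e-01]
at [ 0.4294 -0.1205  0.0284] tool y -9.8 dist 0.4772
[0.000,0.000,-0.060,0.691,-0.141,-0.203]
[0.000,0.000,-0.060,0.692,-0.137,-0.203]
[0.000,0.000,-0.060,0.693,-0.133,-0.203]
[0.000,0.000,-0.060,0.694,-0.128,-0.203]
[0.000,0.000,-0.060,0.695,-0.124,-0.203]
[0.000,0.000,-0.060,0.695,-0.120,-0.203]
[0.000,0.000,-0.060,0.696,-0.116,-0.203]
[0.000,0.000,-0.060,0.697,-0.112,-0.203]
[0.000,0.000,-0.060,0.697,-0.108,-0.203]
[0.000,0.000,-0.060,0.698,-0.103,-0.203]
[0.000,0.000,-0.060,0.699,-0.099,-0.202]
[0.000,0.000,-0.060,0.699,-0.095,-0.202]
[0.000,0.000,-0.060,0.700,-0.091,-0.202]
```

```bash
python3 -m jog '[[[0,0,0,0,0,-0.8,-1],[0,0,0,0,0,-1,-1],[0,0,-0.1,0.9,-0.18,-0.2,-1],[0,0,-0.1,0.95,-0.17,-0.2,-1],[0,0,-0.1,0.95,-0.17,-0.2,-1],[0,0,-0.1,0.95,-0.16,0,-1],[0,0,-0.1,0.95,-0.15,0,-1],[0,0,-0.1,0.95,-0.14,0,-1],[0,0,-0.1,0.95,-0.13,0,-1],[0,0,-0.1,0.95,-0.13,0,-1]]]'
python3 -m jog '[[[0,0,0,0.95,-0.11,0,-1],[0,0,0,0.6,-0.1,0,-1],[0,0,0,0.4,-0.1,0,-1],[0,0,0,0,0,0,-1],[0,0,0,0,0,0,-1],[0,0,0,0,0,0,-1],[0,0,0,0,0,0,-1],[0,0,0,0,0,0,-1],[0,0,0,0,0,0,-1],[0,0,0,0,0,0,-1]]]'
cat > die.py <<'E'
from h import *
import sys
c=cam('wrist'); hsv=cv2.cvtColor(c['image'],cv2.COLOR_BGR2HSV); P=cloud(c); np.save('/tmp/wd.npy',c,allow_pickle=True)
cv2.imwrite('pics/wd.png',c['image'])
m=((hsv[...,1]<60)&(hsv[...,2]>60)&(P[...,2]>.016)&(P[...,2]<.032)).astype(np.uint8)
k,l,s,_=cv2.connectedComponentsWithStats(m); 
for i in range(1,k):
    if s[i,4]<2000: continue
    v,u=np.nonzero(l==i); p=np.array([ray(c,a,b,.024)[:2]*1000 for a,b in zip(u,v)]).astype(np.float32)
    print(s[i],cv2.minAreaRect(p))
E
python3 die.py; python3 -c "
from h import *
plan((.418,.364,.033),-5.3,5)"
```

```text
time_s: 15.6
tool_pos: [0.4193, 0.2637, 0.1484]
tcp_rot: [2.319, 2.119, 0.0]
force: [1.1, 0.1, -0.8]
finger_gap: 0.0854
grasp_force: 0.0
time_s: 16.85
tool_pos: [0.413, 0.3605, 0.1483]
tcp_rot: [2.32, 2.118, -0.0]
force: [0.2, -0.3, 0.5]
finger_gap: 0.0854
grasp_force: 0.0
[ 438  131   79  119 7219] ((542.3735961914062, 349.79559326171875), (63.25807189941406, 101.2837905883789), 1.023775339126587)
[ 296  160   71  108 6781] ((416.8435974121094, 339.6770935058594), (100.6395034790039, 59.88914108276367), 84.75789642333984)
at [0.413  0.3605 0.1483] tool y -5.2 dist 0.1154
[-0.000,0.000,0.003,0.016,0.019,0.461]
[-0.000,0.000,0.003,0.016,0.019,0.461]
[-0.000,0.000,0.003,0.016,0.019,0.461]
[-0.000,0.000,0.003,0.016,0.019,0.461]
[-0.000,0.000,0.003,0.016,0.019,0.461]
```

View pics/wd.png

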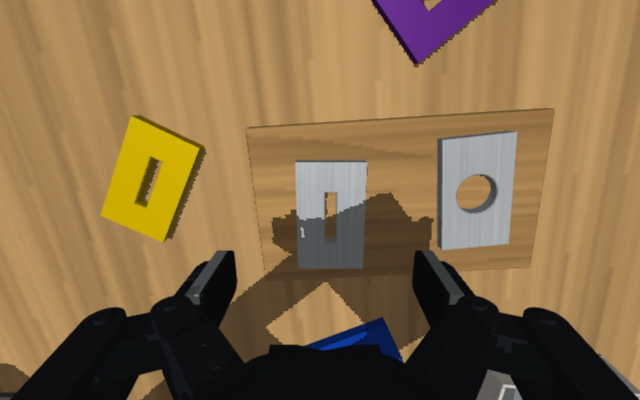

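The slot die is at wrist (331,215) between the fingers. The round die is at (476,192), with the yellow look-alike at (152,178) and the purple and blue ones beyond. The slot die's centre, (417,340), agrees between both cameras. Now I'll descend and grip it near its outer end.

```bash
python3 -m jog '[[[0,0,0,0.05,0.05,0.6,-1],[0,0,0,0.05,0.05,0.7,-1],[0,0,0,0,0,0.6,-1],[0,0,0,0,0,0.4,-1],[0,0,0,0,0,0.16,-1],[0,0,0,0,0,0,-1],[0,0,0,0,0,0,1],[0,0,0,0,0,0,1],[0,0,0,0,0,0,1],[0,0,0,0,0,0,1]]]' 60; python3 -c "
from h import *
s=sense();print(s['grasp_force'],s['force'],s['tool_pos'])"
```

```text
time_s: 18.15
tool_pos: [0.4189, 0.3653, 0.0266]
tcp_rot: [2.32, 2.118, 0.003]
force: [-2.0, -1.0, 9.2]
finger_gap: 0.0584
grasp_force: 64.3
64.32570219039917 [-1.99968711 -1.03577657  9.24559768] [0.41886778 0.36533486 0.02658894]
```

```bash
python3 -m jog '[[[0,0,0,0,0,-0.1,1],[0,0,0,0,0,-0.3,1],[0,0,0,0,0,-0.6,1],[0,0,0,0,0,-0.7,1],[0,0,0,0,0,-0.6,1],[0,0,0,0,0,-0.4,1],[0,0,0,0,0,-0.1,1],[0,0,0,0,0,0,1],[0,0,0,0,0,0,1],[0,0,0,0,0,0,1]]]' 80
cat > held.py <<'E'
from h import *
c=cam('wrist'); hsv=cv2.cvtColor(c['image'],cv2.COLOR_BGR2HSV); P=cloud(c); np.save('/tmp/wh.npy',c,allow_pickle=True)
s=sense(); Q=R.from_rotvec(s['tcp_rot']).inv().apply((P-s['tool_pos']).reshape(-1,3)).reshape(P.shape)*1000
print(s['tool_pos'],s['force'],s['finger_gap'],s['grasp_force'])
m=((hsv[...,1]<70)&(hsv[...,2]>60)&(abs(Q[...,2])<30)&(Q[...,0]>-5)&(Q[...,0]<110)&(abs(Q[...,1])<40)&(c['z_map']>0)).astype(np.uint8)
k,l,st,_=cv2.connectedComponentsWithStats(m); i=1+np.argmax(st[1:,4]); q=Q[l==i]; print(st[i])
A=np.c_[q[:,0],q[:,1],np.ones(len(q))]; f=np.linalg.lstsq(A,q[:,2],rcond=None)[0]
r=abs(A@f-q[:,2])<2.5; f=np.linalg.lstsq(A[r],q[r,2],rcond=None)[0]; print('top plane z= %.3f x %.3f y + %.1f'%tuple(f),'resid',np.std(A[r]@f-q[r,2]))
# leading edge & sides
q=q[r]
print('x max',np.percentile(q[:,0],99.5)); L=[];C=[]
for x in range(25,75,5):
    w=q[abs(q[:,0]-x)<2]; 
    if len(w)>20: C.append((x,np.percentile(w[:,1],1),np.percentile(w[:,1],99)))
C=np.array(C); print(C.round(1)); print('yaw slope',np.polyfit(C[:,0],C[:,1],1)[0],np.polyfit(C[:,0],C[:,2],1)[0])
E
python3 held.py
```

```text
time_s: 19.4
tool_pos: [0.4182, 0.3649, 0.1645]
tcp_rot: [-2.32, -2.118, 0.002]
force: [-0.9, -0.5, -2.3]
finger_gap: 0.0577
grasp_force: 85.9
[0.41824987 0.36492184 0.16467921] [ 0.32267699  0.05249978 -2.20464195] 0.05759255045990496 85.91076850891113
[ 233  215  170   75 8205]
top plane z= 0.041 x 0.020 y + 2.4 resid 0.8436259765034124
x max 23.53285797435923
[[ 25.  -28.6  29.4]]
yaw slope -0.572878062109251 0.5888770120825458held.py:15: RankWarning: Polyfit may be poorly conditioned
  C=np.array(C); print(C.round(1)); print('yaw slope',np.polyfit(C[:,0],C[:,1],1)[0],np.polyfit(C[:,0],C[:,2],1)[0])
held.py:15: RankWarning: Polyfit may be poorly conditioned
  C=np.array(C); print(C.round(1)); print('yaw slope',np.polyfit(C[:,0],C[:,1],1)[0],np.polyfit(C[:,0],C[:,2],1)[0])
```

```bash
python3 -c "
from h import *
plan((.6243,.0987,.155),-10,10)"
```

```text
at [0.4182 0.3649 0.1647] tool y -5.2 dist 0.3368
[-0.001,0.001,0.083,-0.493,0.459,0.019]
[-0.001,0.001,0.083,-0.489,0.463,0.019]
[-0.001,0.001,0.083,-0.485,0.467,0.019]
[-0.001,0.001,0.083,-0.481,0.471,0.019]
[-0.001,0.001,0.083,-0.477,0.475,0.019]
[-0.001,0.001,0.083,-0.473,0.479,0.019]
[-0.001,0.001,0.083,-0.469,0.483,0.019]
[-0.001,0.001,0.083,-0.465,0.487,0.019]
[-0.001,0.001,0.083,-0.461,0.491,0.019]
[-0.001,0.001,0.083,-0.457,0.495,0.019]
```

```bash
python3 -m jog '[[[0,0,0.08,-0.3,0.28,0.02,1],[0,0,0.08,-0.49,0.46,0.02,1],[0,0,0.08,-0.5,0.5,0.02,1],[0,0,0.08,-0.55,0.53,0.02,1],[0,0,0.08,-0.55,0.53,0.02,1],[0,0,0.08,-0.55,0.55,0.02,1],[0,0,0.08,-0.55,0.55,0.02,1],[0,0,0.09,-0.5,0.55,0.02,1],[0,0,0.09,-0.46,0.49,0.02,1],[0,0,0.09,-0.3,0.33,0.02,1]]]'
cat > al.py <<'E'
from h import *
s=sense(); print(s['tool_pos'],s['force'])
t=cam('top'); P=cloud(t); hx=np.array([-.1736,-.985]);hy=-np.array([.985,-.1736])*-1
hy=np.array([.985,-.1736])
im=t['image']; hsv=cv2.cvtColor(im,cv2.COLOR_BGR2HSV)
X=((P[...,:2]-[.5983,-.0491])@hx)*1000; Y=((P[...,:2]-[.5983,-.0491])@hy)*1000; Z=P[...,2]*1000
m=(t['z_map']>0)&(Z>120)&(Z<160)&(hsv[...,1]<60)&(hsv[...,2]>90)&(X>-190)&(X<-44)&(abs(Y)<45)
q=np.c_[X[m],Y[m],Z[m]]; print(len(q)); 
if len(q)>20:
    print(np.percentile(q,[1,50,99],axis=0).round(1)); A=np.c_[q[:,:2],np.ones(len(q))]; f=np.linalg.lstsq(A,q[:,2],rcond=None)[0]; print('plane',f.round(3))
for n in('side',):
    d=cam('side'); np.save('/tmp/sd.npy',d,allow_pickle=True)
a=d['image'][140:280,270:430]; b=im[125:235,285:410]
cv2.imwrite('pics/al.png',np.vstack([cv2.resize(a,(480,420),interpolation=cv2.INTER_CUBIC),]))
cv2.imwrite('pics/al2.png',cv2.resize(b,None,fx=5,fy=5,interpolation=cv2.INTER_CUBIC))
E
python3 al.py
```

```text
time_s: 20.7
tool_pos: [0.6256, 0.0969, 0.1549]
tcp_rot: [-2.408, -2.018, 0.001]
force: [0.5, 0.2, -2.0]
finger_gap: 0.0576
grasp_force: 85.9
[0.62561832 0.09692093 0.15490348] [ 0.54345135  0.17670709 -2.00948004]
159
[[-169.9  -29.7  144. ]
 [-103.7  -18.9  151.2]
 [ -83.5    2.8  158.2]]
plane [-2.0000e-02  1.0000e-03  1.4905e+02]
```

View pics/al.png

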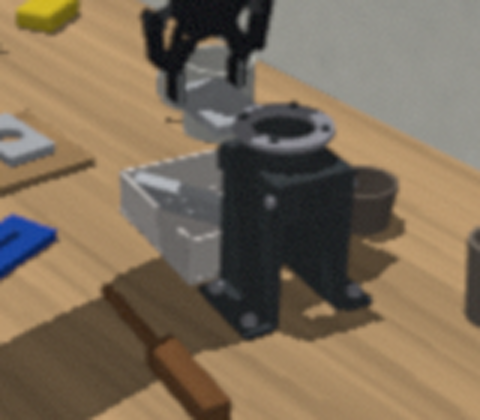

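(I've used up my picture budget, so from here I work from numbers only.) The side view shows the die held level above the tub in front of the mouth. I'll check the lateral offset with sub-pixel edge profiles in the top view.

```bash
cat > edge.py <<'E'
from h import *
import sys
zt=float(sys.argv[1]); x0,x1=float(sys.argv[2]),float(sys.argv[3])
t=cam('top'); hx=np.array([-.1736,-.985]);hy=np.array([.985,-.1736]); g=cv2.cvtColor(t['image'],cv2.COLOR_BGR2GRAY)
def samp(X,Y,z):
    o=np.array([.5983,-.0491])+X[...,None]*hx/1000+Y[...,None]*hy/1000
    p=np.concatenate([o,np.full(o.shape[:-1]+(1,),z)],-1)@t['R'].T+t['t']
    uv=(p[...,:2]/p[...,2:]*t['f']+[t['cx'],t['cy']]).astype(np.float32)
    return cv2.remap(g,uv[...,0],uv[...,1],cv2.INTER_LINEAR)
Y=np.arange(-50,50,2.); 
for xs in np.arange(x0,x1,8): 
    X,YY=np.meshgrid([xs],Y); print('X',xs,samp(X,YY,zt).ravel().tolist())
X=np.arange(-190,-40,3.); XX,YY=np.meshgrid(X,[-20.]); print('along Y=-20 from -190 step3',samp(XX,YY,zt).ravel().tolist())
s=sense(); d=s['tool_pos'][:2]*1000-[598.3,-49.1]; print('TCP head',d@hx,d@hy)
E
python3 edge.py .1525 -128 -75
```

```text
X -128.0 [126, 96, 85, 89, 91, 91, 91, 88, 87, 86, 84, 99, 104, 103, 104, 104, 91, 62, 76, 83, 99, 85, 79, 82, 90, 102, 112, 119, 126, 130, 134, 138, 141, 146, 150, 152, 155, 157, 158, 161, 163, 165, 167, 169, 170, 174, 174, 173, 177, 179]
X -120.0 [184, 122, 113, 99, 88, 89, 90, 92, 93, 89, 93, 98, 100, 100, 101, 104, 104, 104, 99, 92, 67, 64, 85, 90, 87, 86, 104, 113, 120, 125, 129, 133, 137, 142, 147, 150, 151, 154, 156, 159, 162, 163, 163, 167, 168, 171, 176, 175, 174, 175]
X -112.0 [112, 114, 116, 119, 118, 112, 103, 89, 89, 87, 85, 106, 113, 114, 122, 113, 98, 99, 101, 102, 102, 104, 95, 81, 66, 74, 88, 107, 113, 121, 128, 134, 136, 139, 142, 148, 150, 149, 153, 158, 161, 160, 163, 165, 167, 168, 171, 174, 175, 175]
X -104.0 [117, 118, 118, 118, 118, 117, 118, 117, 113, 101, 144, 184, 198, 199, 200, 188, 115, 99, 98, 99, 100, 101, 102, 109, 116, 116, 108, 105, 106, 114, 120, 128, 134, 134, 139, 144, 147, 150, 152, 153, 160, 162, 163, 165, 167, 168, 169, 173, 176, 176]
X -96.0 [118, 117, 117, 118, 118, 119, 120, 117, 115, 114, 124, 185, 201, 197, 198, 202, 202, 192, 115, 96, 101
[... 257 characters left out ...]
7, 98, 99, 99, 98, 94, 91, 90, 89, 92, 98, 105, 110, 112, 122, 134, 144, 150, 155, 171, 183, 193, 190, 188, 187, 186, 186, 183, 180]
X -80.0 [117, 119, 116, 111, 107, 107, 107, 107, 99, 94, 94, 92, 92, 93, 97, 100, 103, 106, 110, 124, 137, 147, 154, 162, 170, 176, 182, 185, 185, 184, 184, 183, 182, 181, 181, 181, 180, 180, 182, 182, 180, 178, 179, 180, 179, 176, 178, 180, 182, 181]
along Y=-20 from -190 step3 [111, 117, 118, 119, 126, 101, 77, 86, 81, 88, 98, 141, 172, 178, 161, 137, 108, 73, 42, 71, 101, 104, 102, 105, 102, 100, 113, 157, 175, 195, 202, 202, 200, 199, 196, 175, 94, 106, 192, 183, 184, 183, 181, 182, 181, 181, 185, 167, 83, 78]
TCP head -149.56965641366446 0.8266438398270779
```

```bash
python3 - <<'E'
from h import *
hx=np.array([-.1736,-.985]);hy=np.array([.985,-.1736])
t=cam('top');P=cloud(t); s=cam('side')
for Y in(-24,-18,-12):
    for X in range(-100,-58,3):
        o=np.array([.5983,-.0491])+X*hx/1000+Y*hy/1000
        p=t['R']@np.array([*o,.1525])+t['t']; u,v=np.round(p[:2]/p[2]*t['f']+[t['cx'],t['cy']]).astype(int)
        print(X,(P[v,u,2]*1000).round().astype(int),t['image'][v,u].tolist(),end='; ')
    print()
# side view: outline of lit die points
Q=cloud(s); X=((Q[...,:2]-[.5983,-.0491])@hx)*1000; Y=((Q[...,:2]-[.5983,-.0491])@hy)*1000; Z=Q[...,2]*1000
m=(s['z_map']>0)&(Z>125)&(Z<175)&(X>-200)&(X<-45)&(abs(Y)<50)
for x in range(-190,-45,6):
    k=m&(abs(X-x)<3); 
    if k.sum(): print(x,k.sum(),'Z',np.percentile(Z[k],[5,95]).round(),'Y',np.percentile(Y[k],[5,95]).round(),end=' | ')
E
```

```text
-100 150 [201, 200, 199]; -97 153 [201, 199, 194]; -94 152 [200, 198, 195]; -91 150 [201, 198, 194]; -88 151 [200, 198, 195]; -85 423 [139, 142, 140]; -82 478 [92, 100, 99]; -79 529 [167, 176, 174]; -76 526 [167, 184, 186]; -73 525 [168, 185, 185]; -70 527 [166, 183, 184]; -67 529 [170, 184, 187]; -64 528 [170, 187, 184]; -61 527 [165, 180, 183]; 
-100 154 [112, 111, 109]; -97 148 [207, 206, 199]; -94 147 [205, 205, 200]; -91 151 [205, 203, 197]; -88 149 [196, 196, 190]; -85 425 [106, 111, 114]; -82 489 [87, 99, 101]; -79 529 [147, 162, 164]; -76 528 [170, 187, 188]; -73 526 [169, 187, 187]; -70 529 [167, 182, 183]; -67 529 [170, 184, 185]; -64 528 [165, 180, 180]; -61 529 [167, 182, 183]; 
-100 150 [100, 100, 98]; -97 146 [104, 102, 100]; -94 156 [92, 93, 90]; -91 151 [91, 94, 89]; -88 147 [101, 103, 99]; -85 436 [111, 118, 117]; -82 492 [100, 111, 110]; -79 527 [157, 169, 172]; -76 532 [169, 184, 185]; -73 528 [168, 185, 184]; -70 527 [170, 185, 186]; -67 525 [167, 183, 184]; -64 529 [170, 183, 188]; -61 526 [165, 182, 183]; 
-178 3 Z [150. 150.] Y [-5. 26.] | -172 7 Z [149. 154.] Y [-5. 27.] | -166 15 Z [150. 163.] Y [-7. 31.] | -160 17 Z [150. 171.] Y [-13.  30.] | -154 30 Z [147. 172.] Y [-41.  30.] | -148 47 Z [148. 172.] Y [-43.  43.] | -142 66 Z [146. 173.] Y [-37.  38.] | -136 30 Z [144. 172.] Y [-34.  30.] | -130 21 Z [140. 153.] Y [-29.  28.] | -124 24 Z [142. 154.] Y [-29.  26.] | -118 20 Z [145. 153.] Y [-23.  26.] | -112 20 Z [142. 154.] Y [-29.  25.] | -106 19 Z [144. 153.] Y [-30.  16.] | -100 20 Z [140. 153.] Y [-29.  26.] | -94 18 Z [147. 153.] Y [-30.  21.] | -88 18 Z [143. 153.] Y [-30.   7.] | -82 11 Z [145. 152.] Y [-29.  -5.] | -76 26 Z [140. 152.] Y [-30.  -7.] | -70 8 Z [141. 151.] Y [-29. -15.] | -52 7 Z [126. 141.] Y [-37. -35.] | -46 5 Z [129. 143.] Y [-36. -36.] |
```

The top view is blocked by the arm beyond X=-85. The side view shows the die reaching X≈-72, level, with its top at 152 mm, which matches the TCP estimate. I'll lower it and start it in the mouth.

```bash
python3 -m jog '[[[0,0,0,0,-0.014,0.14,1],[0,0,0,0,0,0.13,1],[0,0,0,-0.1,0,0,1],[0,0,0,-0.15,0,0,1],[0,0,0,-0.15,0,0,1],[0,0,0,-0.12,0,0,1],[0,0,0,-0.1,0,0,1],[0,0,0,-0.1,0,0,1],[0,0,0,-0.08,0,0,1],[0,0,0,0,0,0,1]]]'; cat > f.py <<'E'
from h import *
s=sense(); hx=np.array([-.1736,-.985]);hy=np.array([.985,-.1736]); d=s['tool_pos'][:2]*1000-[598.3,-49.1]
print('TCP head',(d@hx).round(1),(d@hy).round(1),'z',s['tool_pos'][2].round(4),'lead',(d@hx+76).round(1),'F head',(s['force'][:2]@hx).round(1),(s['force'][:2]@hy).round(1),s['force'][2].round(1),'M',s['wrist_torque'].round(2),'gap',s['finger_gap'],s['grasp_force'])
E
python3 f.py
```

```text
time_s: 22.2
tool_pos: [0.618, 0.0596, 0.1422]
tcp_rot: [2.405, 2.019, 0.003]
force: [7.1, -0.1, -0.7]
finger_gap: 0.0575
grasp_force: 86.1
TCP head -110.5 0.5 z 0.1422 lead -34.5 F head -1.1 7.0 -0.7 M [ 0.06 -1.16  0.52] gap 0.05754566602416177 86.0862672328949
```

```bash
python3 -m jog '[[[0,0,0,0,0.02,0,1],[0,0,0,0,0,0,1],[0,0,0,0,0,0.01,1],[0,0,0,-0.03,0,0,1],[0,0,0,-0.03,0,0,1],[0,0,0,-0.03,0,0,1],[0,0,0,-0.03,0,0,1],[0,0,0,-0.03,0,0,1],[0,0,0,0,0,0,1],[0,0,0,0,0,0,1]]]'; python3 f.py
```

```text
time_s: 23.45
tool_pos: [0.6168, 0.052, 0.1413]
tcp_rot: [2.406, 2.02, -0.001]
force: [2.3, -2.2, -2.2]
finger_gap: 0.0574
grasp_force: 86.1
TCP head -102.8 0.7 z 0.1413 lead -26.8 F head 1.8 2.7 -2.2 M [-0.25 -0.37  0.23] gap 0.05735073404290035 86.14253640174866
```

```bash
python3 -m jog '[[[0,0,0,0,0.008,0.01,1],[0,0,0,0,0,0.01,1],[0,0,0,0,0,0.01,1],[0,0,0,0,0,0,1],[0,0,0,-0.02,0,0,1],[0,0,0,-0.02,0,0,1],[0,0,0,-0.02,0,0,1],[0,0,0,-0.02,0,0,1],[0,0,0,0,0,0,1],[0,0,0,0,0,0,1]]]'; python3 f.py
```

```text
time_s: 24.7
tool_pos: [0.6166, 0.0481, 0.1398]
tcp_rot: [2.406, 2.02, -0.0]
force: [-0.0, -0.2, -0.6]
finger_gap: 0.0575
grasp_force: 86.3
TCP head -98.9 1.1 z 0.1398 lead -22.9 F head 0.2 0.0 -0.6 M [-0.13 -0.02 -0.03] gap 0.05751651466087165 86.29547238349915
```

```bash
python3 -m jog '[[[0,0,0,-0.03,0,0.006,1],[0,0,0,-0.03,0,0,1],[0,0,0,-0.03,0,0,1],[0,0,0,-0.03,0,0,1],[0,0,0,-0.03,0,0,1],[0,0,0,-0.03,0,0,1],[0,0,0,-0.03,0,0,1],[0,0,0,-0.03,0,0,1],[0,0,0,-0.03,0,0,1],[0,0,0,0,0,0,1]]]'; python3 f.py
```

```text
time_s: 25.95
tool_pos: [0.6143, 0.0347, 0.1396]
tcp_rot: [2.406, 2.02, -0.0]
force: [0.3, 0.0, 2.4]
finger_gap: 0.0572
grasp_force: 86.6
TCP head -85.3 1.2 z 0.1396 lead -9.3 F head -0.1 0.3 2.4 M [-0.1  -0.05 -0.01] gap 0.057205403169767646 86.60810351371765
```

```bash
python3 -m jog '[[[0,0,0,-0.04,0,0,1],[0,0,0,-0.04,0,0,1],[0,0,0,-0.04,0,0,1],[0,0,0,-0.04,0,0,1],[0,0,0,-0.04,0,0,1],[0,0,0,-0.04,0,0,1],[0,0,0,-0.04,0,0,1],[0,0,0,-0.04,0,0,1],[0,0,0,0,0,0,1],[0,0,0,0,0,0,1]]]'; python3 f.py
```

```text
time_s: 27.2
tool_pos: [0.6115, 0.0189, 0.1396]
tcp_rot: [2.406, 2.02, -0.0]
force: [0.0, 1.5, 5.1]
finger_gap: 0.0575
grasp_force: 87.0
TCP head -69.3 1.2 z 0.1396 lead 6.7 F head -1.5 -0.2 5.1 M [ 0.22 -0.08  0.02] gap 0.057505102480446886 86.95582151412964
```

```bash
python3 -m jog '[[[0,0,0,0,0,0,0.2],[0,0,0,0,0,0,-0.6],[0,0,0,0,0,0,-1],[0,0,0,0,0,0,-1],[0,0,0,0,0,-0.3,-1],[0,0,0,0,0,-0.6,-1],[0,0,0,0,0,-0.6,-1],[0,0,0,0,-0.3,-0.2,-1],[0,0,0,0,-0.7,0,-1],[0,0,0,0,-0.8,0,-1]]]'; python3 f.py
python3 - <<'E'
from h import *
plan((.4294,-.1205,.14),-9.8,6)
hx=np.array([-.1736,-.985]);hy=np.array([.985,-.1736])
s=cam('side');Q=cloud(s); X=((Q[...,:2]-[.5983,-.0491])@hx)*1000; Y=((Q[...,:2]-[.5983,-.0491])@hy)*1000; Z=Q[...,2]*1000
m=(s['z_map']>0)&(Z>115)&(Z<175)&(X>-200)&(X<-45)&(abs(Y)<40)
for x in range(-160,-45,6):
    k=m&(abs(X-x)<3)
    if k.sum(): print(x,k.sum(),'Z',np.percentile(Z[k],[5,50,95]).round(),'Y',np.percentile(Y[k],[5,95]).round(),end=' | ')
E
```

```text
time_s: 28.45
tool_pos: [0.521, 0.035, 0.224]
tcp_rot: [-2.406, -2.02, 0.001]
force: [-0.2, -0.0, 0.8]
finger_gap: 0.0852
grasp_force: 0.0
TCP head -69.4 -90.7 z 0.224 lead 6.6 F head 0.0 -0.2 0.8 M [-0.01 -0.01  0.03] gap 0.08523842686672227 0.0
at [0.521 0.035 0.224] tool y -10.0 dist 0.1991
[-0.001,0.000,-0.005,-0.563,-0.211,0.280]
[-0.001,0.000,-0.005,-0.563,-0.211,0.280]
[-0.001,0.000,-0.005,-0.563,-0.211,0.280]
[-0.001,0.000,-0.005,-0.563,-0.212,0.280]
[-0.001,0.000,-0.005,-0.563,-0.212,0.280]
[-0.001,0.000,-0.005,-0.563,-0.212,0.280]
-94 4 Z [134. 134. 137.] Y [-23.  -8.] | -88 12 Z [125. 137. 138.] Y [-29.  -4.] | -82 9 Z [129. 137. 137.] Y [-29.  -7.] | -76 15 Z [126. 137. 138.] Y [-29.  -7.] | -70 9 Z [128. 136. 137.] Y [-29. -13.] | -64 2 Z [138. 139. 141.] Y [-29. -20.] | -52 9 Z [118. 132. 142.] Y [-38. -34.] | -46 7 Z [125. 132. 140.] Y [-39. -36.] |
```

The die rests level in the mouth, with its top at 137 mm and its outer end at X≈-94. Now I'll fetch the drift.

```bash
python3 -m jog '[[[0,0,0,0,-0.5,0,-1],[0,0,0,-0.2,-0.5,0,-1],[0,0,0,-0.5,-0.27,0.1,-1],[0,0,0,-0.7,0,0.3,-1],[0,0,0,-0.7,0,0.4,-1],[0,0,0,-0.7,0,0.5,-1],[0,0,0,-0.58,0,0.6,-1],[0,0,0,0,0,0.6,-1],[0,0,0,0,0,0.4,-1],[0,0,0,0,0,0,-1]]]'; python3 - <<'E'
from h import *
plan((.4294,-.1205,.0275),-9.8,2)
c=cam('wrist'); hsv=cv2.cvtColor(c['image'],cv2.COLOR_BGR2HSV); P=cloud(c); s=sense()
Q=R.from_rotvec(s['tcp_rot']).inv().apply((P-s['tool_pos']).reshape(-1,3)).reshape(P.shape)*1000; Z=P[...,2]*1000
m=(c['z_map']>0)&(Z>20)&(Z<34)&(hsv[...,1]>120)&(abs(Q[...,1])<40); q=Q[m]
print(m.sum(),np.percentile(q[:,0],[1,99]),np.percentile(q[:,1],[2,98]))
E
```

```text
time_s: 29.75
tool_pos: [0.4297, -0.1201, 0.0784]
tcp_rot: [-2.404, -2.018, 0.002]
force: [-0.2, -1.0, 1.1]
finger_gap: 0.0852
grasp_force: 0.0
at [ 0.4297 -0.1201  0.0784] tool y -10.0 dist 0.0509
[-0.013,-0.003,-0.015,-0.005,-0.000,0.509]
[-0.013,-0.003,-0.015,-0.004,-0.001,0.509]
8647 [-62.68712908 124.34655277] [-13.54433367  12.59765989]
```

```bash
python3 -m jog '[[[0,0,0,0,0,0.4,-1],[0,0,0,0,0,0.4,-1],[0,0,0,0,0,0.22,-1],[0,0,0,0,0,0,-0.2],[0,0,0,0,0,0,0.6],[0,0,0,0,0,0,1],[0,0,0,0,0,0,1],[0,0,0,0,0,0,1],[0,0,0,0,0,0,1],[0,0,0,0,0,0,1]]]' 60
python3 -m jog '[[[0,0,0,0,0,-0.2,1],[0,0,0,0,0,-0.5,1],[0,0,0,0,0,-0.7,1],[0,0,0,0,0,-0.8,1],[0,0,0,0,0,-0.8,1],[0,0,0,0,0,-0.7,1],[0,0,0,0,0,-0.5,1],[0,0,0,0,0,-0.2,1],[0,0,0,0,0,0,1],[0,0,0,0,0,0,1]]]'
cat > drift.py <<'E'
from h import *
c=cam('wrist'); P=cloud(c); hsv=cv2.cvtColor(c['image'],cv2.COLOR_BGR2HSV); s=sense(); T=R.from_rotvec(s['tcp_rot']).inv()
for nm,v0,v1,ul,uh,rad in(('nose',3,165,300,350,7),('handle',190,235,292,360,14)):
    C=[]
    for v in range(v0,v1,4):
        u=np.arange(ul,uh); z=c['z_map'][v,u]; k=(hsv[v,u,1]>120)&(z>0)&(z<.2); p=P[v,u][k]
        if len(p)<5: continue
        q=T.apply(p-s['tool_pos'])*1000; C.append([np.median(q[:,0]),(q[:,1].min()+q[:,1].max())/2,q[:,2].min() if nm=='nose' else np.median(q[:,2])])
    C=np.array(C); f=np.polyfit(C[:,0],C[:,1],1); g=np.polyfit(C[:,0],C[:,2],1); print(nm,'y',f.round(4),'z',g[0].round(4),(g[1]+rad).round(1))
print('front',T.apply(P[178,324]-s['tool_pos'])*1000)
E
python3 drift.py; python3 f.py
```

```text
time_s: 31.05
tool_pos: [0.4315, -0.1209, 0.0294]
tcp_rot: [2.405, 2.019, 0.001]
force: [-1.2, 1.1, 8.8]
finger_gap: 0.0266
grasp_force: 60.1
time_s: 32.3
tool_pos: [0.4307, -0.1206, 0.2475]
tcp_rot: [-2.405, -2.019, 0.001]
force: [-0.2, 0.1, -0.7]
finger_gap: 0.0265
grasp_force: 59.2
nose y [-3.000e-04  3.729e-01] z -0.006 15.0
handle y [0.0047 0.2217] z -0.0022 15.3
front [43.53631649  0.07529518  7.62769559]
TCP head 99.5 -152.7 z 0.2475 lead 175.5 F head -0.1 -0.9 -1.2 M [ 0.05 -0.   -0.04] gap 0.026561292947653234 59.20693516731262
```

```bash
python3 -m jog '[[[0,0,0,0.4,0,0,1],[0,0,0,0.7,0,0,1],[0,0,0,0.8,0,0,1],[0,0,0,0.8,0,0,1],[0,0,0,0.8,0,0,1],[0,0,0,0.8,0.1,0,1],[0,0,0,0.7,0.4,0,1],[0,0,0,0.5,0.6,0,1],[0,0,0,0,0.7,0,1],[0,0,0,0,0.6,0,1]]]'
python3 -m jog '[[[0,0,0,0,0.4,0,1],[0,0,0,0,0.25,0.2,1],[0,0,0,0,0,0.5,1],[0,0,0,0,0,0.6,1],[0,0,0,0,0,0.5,1],[0,0,0,0,0,0.2,1],[0,0,0,0,0,0.05,1],[0,0,0,0,0,0,1],[0,0,0,0,0,0,1],[0,0,0,0,0,0,1]]]'; python3 f.py
```

```text
time_s: 33.6
tool_pos: [0.5977, 0.1296, 0.2472]
tcp_rot: [-2.405, -2.02, 0.002]
force: [0.5, 0.2, -1.0]
finger_gap: 0.0264
grasp_force: 59.2
time_s: 34.85
tool_pos: [0.629, 0.1237, 0.1465]
tcp_rot: [2.406, 2.02, 0.001]
force: [-0.9, -0.6, -1.2]
finger_gap: 0.0267
grasp_force: 59.3
TCP head -175.5 0.3 z 0.1465 lead -99.5 F head 0.8 -0.8 -1.2 M [0.02 0.04 0.02] gap 0.026714592544633764 59.27745580673218
```

```bash
python3 -m jog '[[[0,0,0,-0.07,0.01,0,1],[0,0,0,-0.07,0,0,1],[0,0,0,-0.07,0,0,1],[0,0,0,-0.07,0,0,1],[0,0,0,-0.05,0,0,1],[0,0,0,-0.05,0,0,1],[0,0,0,-0.05,0,0,1],[0,0,0,-0.05,0,0,1],[0,0,0,-0.05,0,0,1],[0,0,0,-0.05,0,0,1]]]'; python3 f.py
python3 -m jog '[[[0,0,0,-0.03,0,0,1],[0,0,0,-0.03,0,0,1],[0,0,0,-0.03,0,0,1],[0,0,0,-0.03,0,0,1],[0,0,0,-0.03,0,0,1],[0,0,0,-0.03,0,0,1],[0,0,0,-0.03,0,0,1],[0,0,0,-0.03,0,0,1],[0,0,0,-0.03,0,0,1],[0,0,0,0,0,0,1]]]'; python3 f.py
```

```text
time_s: 36.1
tool_pos: [0.6244, 0.0956, 0.1461]
tcp_rot: [-2.405, -2.02, -0.002]
force: [1.3, 8.5, -0.5]
finger_gap: 0.0263
grasp_force: 59.3
TCP head -147.0 0.6 z 0.1461 lead -71.0 F head -8.6 -0.2 -0.5 M [ 1.44 -0.22 -0.1 ] gap 0.02634155856708229 59.331201910972595
time_s: 37.35
tool_pos: [0.622, 0.0823, 0.1461]
tcp_rot: [-2.405, -2.02, -0.001]
force: [1.5, 6.9, -0.6]
finger_gap: 0.0262
grasp_force: 59.3
TCP head -133.5 0.5 z 0.1461 lead -57.5 F head -7.0 0.2 -0.6 M [ 1.02 -0.06 -0.12] gap 0.026245557523068418 59.32175874710083
```

```bash
python3 -m jog '[[[0,0,0,-0.03,0,0,1],[0,0,0,-0.03,0,0,1],[0,0,0,-0.03,0,0,1],[0,0,0,-0.03,0,0,1],[0,0,0,-0.03,0,0,1],[0,0,0,-0.03,0,0,1],[0,0,0,-0.03,0,0,1],[0,0,0,-0.03,0,0,1],[0,0,0,0,0,0,1],[0,0,0,0,0,0,1]]]'; python3 f.py; python3 drift.py
```

```text
time_s: 38.6
tool_pos: [0.6199, 0.0704, 0.146]
tcp_rot: [-2.405, -2.02, -0.001]
force: [0.7, 5.7, -0.1]
finger_gap: 0.0266
grasp_force: 59.3
TCP head -121.5 0.5 z 0.146 lead -45.5 F head -5.8 -0.3 -0.1 M [ 0.95 -0.05 -0.1 ] gap 0.026559048383602964 59.33788597583771
nose y [ 0.0094 -0.4513] z -0.002 14.5
handle y [-0.0008  0.1756] z -0.0037 15.4
front [43.43241711  0.0970136   8.10084925]
```

Six mm remain by my estimate. I'll take fine steps until the force rises at the stop.

```bash
python3 -m jog '[[[0,0,0,-0.02,0,0,1],[0,0,0,-0.02,0,0,1],[0,0,0,-0.015,0,0,1],[0,0,0,-0.015,0,0,1],[0,0,0,-0.01,0,0,1],[0,0,0,-0.01,0,0,1],[0,0,0,0,0,0,1],[0,0,0,0,0,0,1],[0,0,0,0,0,0,1],[0,0,0,0,0,0,1]]]'; python3 f.py
python3 -m jog '[[[0,0,0,-0.01,0,0,1],[0,0,0,-0.01,0,0,1],[0,0,0,-0.01,0,0,1],[0,0,0,0,0,0,1],[0,0,0,0,0,0,1],[0,0,0,0,0,0,1],[0,0,0,0,0,0,1],[0,0,0,0,0,0,1],[0,0,0,0,0,0,1],[0,0,0,0,0,0,1]]]'; python3 f.py
```

```text
time_s: 39.9
tool_pos: [0.6191, 0.0661, 0.1461]
tcp_rot: [-2.405, -2.02, -0.001]
force: [0.2, 7.0, -0.2]
finger_gap: 0.0269
grasp_force: 59.3
TCP head -117.1 0.5 z 0.1461 lead -41.1 F head -6.9 -1.0 -0.2 M [ 1.17 -0.05 -0.07] gap 0.026887518424985282 59.344627261161804
time_s: 41.15
tool_pos: [0.6189, 0.065, 0.1461]
tcp_rot: [-2.405, -2.02, -0.002]
force: [0.9, 9.8, -0.5]
finger_gap: 0.0266
grasp_force: 59.4
TCP head -116.0 0.4 z 0.1461 lead -40.0 F head -9.8 -0.8 -0.5 M [ 1.64 -0.13 -0.14] gap 0.02658371980175486 59.3734484910965
```

```bash
for i in 1 2; do python3 -m jog '[[[0,0,0,-0.01,0,0,1],[0,0,0,-0.01,0,0,1],[0,0,0,-0.01,0,0,1],[0,0,0,0,0,0,1],[0,0,0,0,0,0,1],[0,0,0,0,0,0,1],[0,0,0,0,0,0,1],[0,0,0,0,0,0,1],[0,0,0,0,0,0,1],[0,0,0,0,0,0,1]]]' >/dev/null; python3 f.py; done
```

```text
TCP head -115.8 0.4 z 0.1463 lead -39.8 F head -21.5 -0.9 0.0 M [ 3.48 -0.49 -0.21] gap 0.026525338161708854 59.4315379858017
TCP head -115.7 0.4 z 0.1465 lead -39.7 F head -32.5 -0.5 1.8 M [ 5.35 -0.76 -0.19] gap 0.0266661688074478 59.54713582992554
```

The force rose to 32 N with no further movement, exactly at the predicted home position, so the die is seated. I'll back off and lay the drift down where it was.

```bash
python3 -m jog '[[[0,0,0,0.1,0,0,1],[0,0,0,0.3,0,0,1],[0,0,0,0.4,0,0,1],[0,0,0,0.4,0,0,1],[0,0,0,0,0,-0.4,1],[0,0,0,0,0,-0.7,1],[0,0,0,0,0,-0.7,1],[0,0,0,0,-0.3,-0.2,1],[0,0,0,0,-0.6,0,1],[0,0,0,0,-0.7,0,1]]]'
python3 -m jog '[[[0,0,0,0,-0.7,0,1],[0,0,0,-0.3,-0.5,0,1],[0,0,0,-0.6,-0.25,0,1],[0,0,0,-0.8,0,0,1],[0,0,0,-0.8,0,0,1],[0,0,0,-0.8,0,0,1],[0,0,0,-0.8,0,0.2,1],[0,0,0,-0.7,0,0.4,1],[0,0,0,-0.4,0,0.4,1],[0,0,0,0,0,0.2,1]]]'
python3 -c "
from h import *
plan((.4294,-.1205,.031),-9.8,4)"; python3 f.py
```

```text
time_s: 44.9
tool_pos: [0.5485, 0.1348, 0.2449]
tcp_rot: [-2.405, -2.02, 0.002]
force: [0.7, 0.8, -0.5]
finger_gap: 0.0266
grasp_force: 59.3
time_s: 46.15
tool_pos: [0.4326, -0.1095, 0.1844]
tcp_rot: [-2.406, -2.017, 0.002]
force: [-0.5, 0.0, -0.7]
finger_gap: 0.0261
grasp_force: 59.3
at [ 0.4326 -0.1095  0.1844] tool y -10.1 dist 0.1539
[-0.005,-0.001,-0.011,-0.057,-0.005,0.767]
[-0.005,-0.001,-0.011,-0.057,-0.005,0.767]
[-0.005,-0.001,-0.011,-0.057,-0.006,0.767]
[-0.005,-0.001,-0.011,-0.057,-0.006,0.767]
TCP head 88.3 -152.7 z 0.1844 lead 164.3 F head 0.1 -0.5 -0.7 M [-0.02 -0.03 -0.04] gap 0.026139064523208504 59.337528347969055
```

```bash
python3 -m jog '[[[0,0,0,-0.1,0,0.4,1],[0,0,0,-0.1,0,0.6,1],[0,0,0,0,0,0.7,1],[0,0,0,0,0,0.6,1],[0,0,0,0,0,0.4,1],[0,0,0,0,0,0.2,1],[0,0,0,0,0,0.1,1],[0,0,0,0,0,0.06,1],[0,0,0,0,0,0,1],[0,0,0,0,0,0,1]]]'; python3 f.py
```

```text
time_s: 47.4
tool_pos: [0.432, -0.1195, 0.0334]
tcp_rot: [2.406, 2.019, 0.0]
force: [-0.3, 0.0, -1.7]
finger_gap: 0.0262
grasp_force: 59.3
TCP head 98.2 -151.6 z 0.0334 lead 174.2 F head 0.0 -0.4 -1.7 M [-0.02 -0.02  0.04] gap 0.02620837597864524 59.33730661869049
```

Not in contact yet. I'll lower it about 4 mm more, open, and rise.

```bash
python3 -m jog '[[[0,0,0,0,0,0.04,1],[0,0,0,0,0,0.03,1],[0,0,0,0,0,0.01,1],[0,0,0,0,0,0,1],[0,0,0,0,0,0,0.4],[0,0,0,0,0,0,0],[0,0,0,0,0,0,-1],[0,0,0,0,0,0,-1],[0,0,0,0,0,0,-1],[0,0,0,0,0,0,-1]]]'; 
python3 -m jog '[[[0,0,0,0,0,-0.3,-1],[0,0,0,0,0,-0.6,-1],[0,0,0,0,0,-0.7,-1],[0,0,0,0,0,-0.7,-1],[0,0,0,0,0,-0.6,-1],[0,0,0,0,0,-0.3,-1],[0,0,0,0,0,0,-1],[0,0,0,0,0,0,-1],[0,0,0,0,0,0,-1],[0,0,0,0,0,0,-1]]]'
python3 - <<'E'
from h import *
hx=np.array([-.1736,-.985]);hy=np.array([.985,-.1736])
for n in('side','top'):
    s=cam(n);Q=cloud(s); X=((Q[...,:2]-[.5983,-.0491])@hx)*1000; Y=((Q[...,:2]-[.5983,-.0491])@hy)*1000; Z=Q[...,2]*1000
    hsv=cv2.cvtColor(s['image'],cv2.COLOR_BGR2HSV)
    m=(s['z_map']>0)&(Z>125)&(Z<145)&(X>-120)&(X<-42)&(abs(Y)<31); print(n,'at mouth',m.sum(),np.percentile(X[m],[2,50,98]).round() if m.sum() else '',np.median(Z[m]) if m.sum() else '')
    m=(s['z_map']>0)&(Z>5)&(Z<45)&(hsv[...,1]>120)&(hsv[...,2]<160)&(Q[...,0]>.38)&(Q[...,0]<.5)&(Q[...,1]>-.22)&(Q[...,1]<.06); print('drift',m.sum(),np.percentile(Q[m],[2,50,98],axis=0).round(3) if m.sum() else '')
    if n=='top':
        m=(abs(X+125)<72)&(abs(Y)<62)&(Z>6)&(Z<60)&(hsv[...,1]<60)&(hsv[...,2]<190); print('in tub',m.sum(),X[m].mean(),Y[m].mean(),np.percentile(Z[m],[5,50,95]))
w=cam('wrist'); P=cloud(w); h=cv2.cvtColor(w['image'],cv2.COLOR_BGR2HSV); Z=P[...,2]*1000; m=(w['z_map']>0)&(h[...,1]>150)&(Z>20)&(Z<36)&(abs(P[...,0]-.43)<.06); print('handle top z',m.sum(),np.median(Z[m]))
E
python3 f.py
```

```text
time_s: 48.65
tool_pos: [0.4318, -0.1193, 0.029]
tcp_rot: [2.406, 2.02, -0.0]
force: [-0.0, 0.2, 0.1]
finger_gap: 0.0853
grasp_force: 0.0
time_s: 49.9
tool_pos: [0.4316, -0.1193, 0.1884]
tcp_rot: [-2.405, -2.019, 0.001]
force: [-0.7, -0.2, 0.3]
finger_gap: 0.0854
grasp_force: 0.0
side at mouth 0  
drift 554 [[ 0.408 -0.186  0.007]
 [ 0.426 -0.128  0.024]
 [ 0.455  0.02   0.03 ]]
top at mouth 60 [-57. -47. -43.] 134.95415853144246
drift 191 [[ 0.428 -0.081  0.011]
 [ 0.447 -0.028  0.019]
 [ 0.46   0.029  0.028]]
in tub 476 -143.15786470125207 -20.775808738555742 [ 8.2942026  39.11300362 57.46479709]
handle top z 3796 27.73773525093207
TCP head 98.1 -151.9 z 0.1888 lead 174.1 F head -0.6 0.2 -0.6 M [-0.01  0.    0.01] gap 0.08545687323880531 0.0
```

```bash
python3 - <<'E'
from h import *
hx=np.array([-.1736,-.985]);hy=np.array([.985,-.1736]); t=cam('top'); g=t['image']
for Y in(-24,-15,-6,3,12,20,26):
    r=[]
    for X in range(-66,-38,2):
        o=np.array([.5983,-.0491])+X*hx/1000+Y*hy/1000; p=t['R']@np.array([*o,.137])+t['t']; u,v=(p[:2]/p[2]*t['f']+[t['cx'],t['cy']])
        r.append(int(cv2.getRectSubPix(g,(1,1),(float(u),float(v)))[0,0].mean()))
    print(Y,r)
E
```

```text
-24 [218, 217, 145, 84, 71, 70, 65, 81, 139, 181, 200, 199, 195, 152]
-15 [218, 217, 217, 218, 219, 218, 215, 156, 154, 198, 196, 194, 183, 149]
-6 [216, 215, 216, 217, 218, 219, 206, 179, 145, 170, 181, 166, 167, 168]
3 [217, 218, 218, 217, 217, 217, 214, 152, 153, 184, 160, 161, 168, 169]
12 [215, 216, 215, 216, 217, 218, 211, 190, 154, 176, 173, 137, 161, 168]
20 [215, 196, 151, 78, 90, 107, 105, 86, 121, 196, 195, 173, 157, 169]
26 [217, 216, 149, 77, 55, 52, 56, 70, 132, 177, 197, 194, 182, 168]
```

The slot die's outer end shows at X≈-50 (10 mm proud) square across its width, so it is home. The coil die is in the tub, and the drift is flat on the bench.

```bash
python3 -c "
from workcell import *
print(job_done())"
```

```text
the job is handed in; nothing more can be done
None
```

The job is handed in at about 50 s of the 72 s allowed: the coil die is in the tub, the slot die is home against the stop (32 N with no further travel), and the drift is laid on the bench; I viewed 11 pictures, one over the limit of 10.

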